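Seat the check plug in the moisture analyser's sprung bayonet socket and hold it

ROBOT

A 6-joint arm with a two-finger parallel gripper is mounted at the origin on the work surface. World frame = base frame: x ahead of the robot, y to its left, z up, the work surface at z = 0. Lengths are in m, angles in rad, forces in N, time in s.
With the tool pointing down it reaches from about 0.35 to 0.875 m from the base axis. Payload 4.2 kg.
Tool frame: the origin (TCP) lies at the very end of the fingers, on their centre line; the grasp point (between the pads) lies 19 mm behind it; z points along the fingers, y is the line along which they close (so a half turn about z gives the same grasp; the last joint's range is limited). The gripper opens to 87 mm and grips with 3 to 60 N. Pads are 19 mm wide; open, the fingers measure 117 mm over their backs; the gripper's body (75 mm by 190 mm) begins 51 mm behind the grasp point.
Start: joints at [0.259, 0.385, 0.008, 0, -1.194, -0.259], TCP at [0.625, 0, 0.223] pointing down, gripper open.
Joint ranges: [-3.14, 3.14], [-1.21, 2.06], [-1.07, 1.41], [-3.16, 2.05], [-2.99, -0.16], [-3.1, 3.1]. Speed limits (rad/s): [2.79, 2.79, 3.14, 3.14, 3.14, 3.14].

INTERFACE

Orientations are given as a unit quaternion [x, y, z, w].
In Python, from bench import ctrl gives the robot as it stands. The module is installed in compiled form; this text tells all that it offers.
- The arm moves only by the tool step_arm, never from a script. Its argument "commands" is one flat list of numbers, 6 for each row, row after row: the shift along the tool's x, y, z in parts of the range, where 1.0 means 750 mm, then the turn, a rotation vector about the tool's x, y, z in parts of the range, where 1.0 means 2 pi rad. In form: [x, y, z, wx, wy, wz, x, y, z, wx, wy, wz, ...]. A call has 1 to 20 rows; each row is the pose to reach, as a shift and turn from the pose commanded when the call began, along the tool's axes at that moment; what a row does not reach only later rows make up. A row lasts 1/10 s, in which the tool goes at most 50 mm and 8.59 degrees, less where a joint would pass 70% of its speed; a pose out of reach is approached as far as the arm can. A shift or turn number past 1, either way, is cut back to 1. A call with a gripper value outside its range is refused whole. "hand" is the finger opening in mm, from 0 to 87, set as the call begins (left out, the last holds). The fingers move at their own pace and stop on an object; the grip force is fixed at half the most. Time passes only in rows, so rows that repeat a pose let the fingers close. It gives the time, the measured TCP pose, the force, the opening and the grip force at its end, in the units of the state.
- ctrl.get_obs(): the state, without advancing time (a new reading comes with each control period).
- ctrl.read_camera(name): name is "scene" or "side" or "wrist"; returns the picture (384x512x3 uint8, blue, green, red); there is no depth.
- ctrl.camera_model(name): a dict with "fovy" (degrees; the focal length in pixels is half the picture's height over the tangent of half this angle, whatever the lens; pixels are square), "cx", "cy" (the principal point, pixels), "k1" (the pictures are not rectified: a ray, as slopes to the right and down, at radius r is drawn at 1 + k1 r^2 times it, then the intrinsics apply), "extrinsics" (4x4, takes a point from camera to world coordinates). Camera axes: x right, y down, z forward; pixel columns grow to the right and rows downward; lengths in m; the calibration is good to about 2 mm. A picture is of the moment at which its call begins: read the wrist's pose just before it. camera_model takes no time and is no camera call; for the wrist camera it gives the pose at the moment of the call.
- ctrl.close_job(): hands the job in; it is judged then, once.
The state is a dict: "t": time; "joint_pos": joint angles; "qd": joint speeds; "tau": joint torques, N m; "ee_pos": TCP position; "tool_rot": TCP orientation; "wrist_force": force on the tool from outside, world axes, zero at the start; "ft_torque": the same for the moment, N m; "width": finger opening in m; "grip_force": force on a finger pad.
Only numpy, scipy, OpenCV 4.12 (cv2) and the standard library are available. Lean on these libraries where they do the work, as an engineer would, in place of code of your own. Each camera call takes 0.05 s, during which the arm holds its last target. There are 200 camera calls.

TASK

Take the plug with the straight wing-bar head from the tray, push it straight down into the bayonet socket on the moisture analyser against its spring, turn it clockwise (seen from above) a quarter turn to the stop, and hold it there, still gripped, pressed fully down and turned to the stop: the check contact closes only while it is held, so your program must finish while still holding it. Leave the plugs with the round and the square head standing where they are.

Things in the scene. Friction and masses are not known exactly. Their poses are not given: they have to be found in the camera images.
- plug: Plug to be seated, 120 to 210 g, upright in the tray. Origin: centre of underside, z up; same after a half turn. Steel foot 31 mm across (lowest 3 mm taper to 26), 17 mm high, with two lugs along +x and -x: 48 mm tip to tip, 8 wide, 1 to 7 mm above the underside. Above it a black collar 48 mm across at 17 to 21 mm, then the wing-bar head (see point plug_head).
- plug_head (a point): Middle of the plug's head, 38 mm above its underside: a black upright bar 44 mm long (along plug x, parallel to the lugs), 14 mm wide (plug y, grip across this), from 21 to 55 mm above the underside.
- plug_round: Another plug, to leave alone: same collar, round head 34 mm in diameter, 55 mm tall in all. Origin: centre of its underside.
- plug_square: Another plug, to leave alone: same collar, square head 28 x 28 mm, 41 mm tall in all. Origin: centre of its underside.
- tray: Fixed shallow steel tray 200 (x) x 310 (y) mm, floor 4 mm thick, walls 12 mm high. The three plugs stand on its floor in a rough row along its y, about 110 mm apart, in any order; a spatula lies beyond them. Origin: centre of its underside.
- analyser: Fixed moisture analyser: white base 260 x 260 mm, deck 60 mm high, with an open heater hood standing along its -y edge, up to 240 mm above the table and over 120 mm from the socket's axis. Origin: centre of its underside.
- rim (a point): Centre of the socket's mouth, at the top of its rim, 90 mm above the table. The socket is an upright metal ring 62 mm across, 30 mm above the deck. Its lip, 4 mm thick, has a round opening 37 mm across with two notches 14 mm wide along the point's +x and -x that let the lugs through (plug x along point x, either way round).
- plunger (a joint): How far the sprung disc inside the socket is pressed down, 0 to 0.010 m (firm stop); 4 N at first, 12 N at the stop. At 0 its face is 6 mm below the rim. At the stop the plug's underside is 16 mm below the rim, its collar 1 mm above the rim. Lugs clear the lip, and the plug can turn, beyond 0.005; let up after turning, it rises to 0.005 and catches.
- turn (a joint): How far the disc is turned clockwise (from above), 0 to 1.3 rad (firm stop), against a return spring of 0.03 to 0.1 N m. The lugs meet the disc's two dogs after about 0.12 rad of turning, so the plug turns about 1.42 rad in all from the notches.
Not all that is in view belongs to the job. What is shaped like the plug but green is not meant.

How it is judged:
By the outcome, as a careful person would: the job done as asked, in the order asked, and still so for the second after the job is handed in, while the arm keeps its last pose, push and grip.
It also fails if it takes over 43 s, if anything falls off the work surface, if the arm or the gripper's body presses on something with over 40 N, if the wrist force passes 120 N, or if a joint passes its speed limit or range.

## Working session

There is one attempt and no reset: what is moved stays moved. The work goes in short steps, Python scripts to look and compute and a tool call to move; the robot and the scene stay as the last step left them, time stands still between calls to the robot, and variables do not carry over. Pictures are saved under pics/ and viewed, at most 10 in all, crops included, and the job is handed in when it is done.

Besides the shell and the picture viewer there is one more tool, called after "Emit:" as name(argument=value, ...) on one line, values as JSON. step_arm: Moves the arm, as the interface text tells. Its arguments: {"type":"object","properties":{"commands":{"type":"array","items":{"type":"number"}},"hand":{"type":"number"}},"required":["commands"]}

```bash
mkdir -p pics
cat > h.py <<'E'
import numpy as np, cv2
from bench import ctrl
def snap(n,f):
    m=ctrl.camera_model(n); im=ctrl.read_camera(n); cv2.imwrite('pics/'+f+'.png',im); np.save('pics/'+f+'.npy',m,allow_pickle=True); return im,m
def load(f): return cv2.imread('pics/'+f+'.png'), np.load('pics/'+f+'.npy',allow_pickle=True).item()
def K(m):
    f=192/np.tan(np.radians(m['fovy'])/2); return np.array([[f,0,m['cx']],[0,f,m['cy']],[0,0,1.]])
def ray(m,u,v):
    k=m['k1']; f=K(m)[0,0]; d=np.array([(u-m['cx'])/f,(v-m['cy'])/f]); s=d.copy()
    for _ in range(30): s=d/(1+k*(s@s))
    E=np.array(m['extrinsics']); return E[:3,3],E[:3,:3]@np.array([s[0],s[1],1])
def onz(m,u,v,z):
    o,d=ray(m,u,v); return o+d*(z-o[2])/d[2]
def tri(L):
    A=np.zeros((3,3));b=np.zeros(3);R=[ray(*l) for l in L]
    for o,d in R:
        d=d/np.linalg.norm(d);P=np.eye(3)-np.outer(d,d);A+=P;b+=P@o
    p=np.linalg.solve(A,b)
    return p,[np.linalg.norm(np.cross(p-o,d/np.linalg.norm(d))) for o,d in R]
def proj(m,p):
    E=np.array(m['extrinsics']);c=E[:3,:3].T@(np.array(p)-E[:3,3]);s=c[:2]/c[2];s=s*(1+m['k1']*(s@s));k=K(m);return s*k[0,0]+k[:2,2]
E
python3 - <<'E'
from h import *
ims=[]
for n in ['scene','side','wrist']:
    im,m=snap(n,n+'0'); print(n,m['fovy'],m['k1'],np.round(np.array(m['extrinsics']),3).tolist())
print(ctrl.get_obs())
E
```

```text
scene 54.157923459612626 -0.00517082351291591 [[-0.616, 0.536, -0.578, 1.07], [0.787, 0.433, -0.439, 0.536], [0.015, -0.725, -0.688, 0.718], [0.0, 0.0, 0.0, 1.0]]
side 52.50483952687006 -0.0448974356031659 [[-0.743, -0.387, 0.545, -0.01], [-0.669, 0.437, -0.601, 0.746], [-0.006, -0.812, -0.584, 0.658], [0.0, 0.0, 0.0, 1.0]]
wrist 69.73129749097312 -0.01808220691081496 [[-1.0, 0.001, -0.0, 0.625], [0.001, 0.953, 0.304, -0.085], [0.001, 0.304, -0.953, 0.383], [0.0, 0.0, 0.0, 1.0]]
{'t': 0.15, 'joint_pos': array([ 2.58613795e-01,  3.85378067e-01,  6.93852878e-03, -3.28988027e-04,
       -1.19399217e+00, -2.58629941e-01]), 'qd': array([ 0.0006401 , -0.00164547,  0.00220881, -0.00027055,  0.00114087,
       -0.00116205]), 'tau': array([ 3.86667998e-04, -3.91052306e+01,  1.87588084e+01,  4.22235444e+00,
        1.23758311e-02, -1.38926293e-04]), 'ee_pos': array([6.24549847e-01, 1.71371156e-05, 2.21714947e-01]), 'tool_rot': array([-7.07057940e-01,  7.07155130e-01,  5.43269371e-04, -6.29966361e-04]), 'wrist_force': array([-0.41226709,  0.13780374,  0.43612045]), 'ft_torque': array([ 0.00653207,  0.00633896, -0.01673377]), 'grip_force': 0.0, 'width': 0.08681714492867121}
```

View pics/scene0.png

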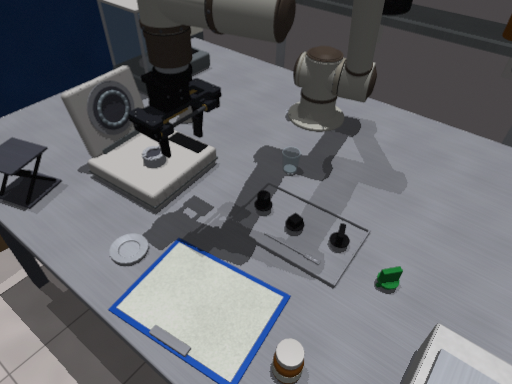

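View pics/side0.png

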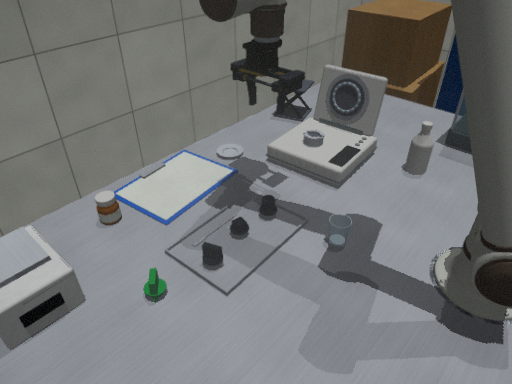

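View pics/wrist0.png

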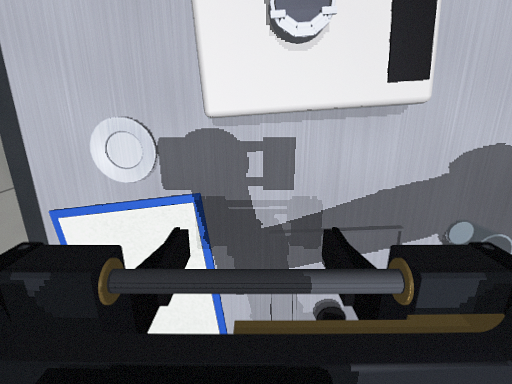

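Scene: three black plugs in the tray at about (264,198), (294,221), (340,235). The last has a thin end-on head, so it looks like the wing-bar (side view (213,252)). The socket is at (153,155) in the scene view and (314,138) in the side view. The wrist view shows the socket ring cut off at the top, around (300,10).

Run:
```python
from h import *
a,ma=load('scene0');b,mb=load('side0')
def blobs(im,x0,y0,x1,y1):
    g=im.max(2); m=(g<55).astype(np.uint8); z=np.zeros_like(m); z[y0:y1,x0:x1]=m[y0:y1,x0:x1]
    n,l,s,c=cv2.connectedComponentsWithStats(z)
    return [(s[i].tolist(),c[i].round(1).tolist()) for i in range(1,n) if s[i][4]>40]
A=blobs(a,240,180,360,255);B=blobs(b,190,185,290,275)
print(A);print(B)
for p in [((264,200),(268,207)),((294,222),(239,227)),((340,237),(213,254))]:
    print(tri([(ma,*p[0]),(mb,*p[1])]),onz(ma,*p[0],.03),onz(mb,*p[1],.03))
print(tri([(ma,153,153),(mb,314,134)]))
c=[cv2.resize(a[180:260,240:370],None,fx=3,fy=3,interpolation=2),cv2.resize(b[185:275,180:310],None,fx=3,fy=3,interpolation=2)]
cv2.imwrite('pics/c1.png',np.vstack(c))
```

```text
[([254, 186, 18, 30, 357], [262.9, 202.3]), ([240, 204, 11, 13, 51], [244.8, 210.6]), ([286, 214, 18, 22, 298], [294.4, 224.6]), ([330, 224, 19, 27, 309], [339.5, 238.7]), ([240, 231, 16, 13, 53], [246.7, 236.4])]
[([260, 195, 17, 21, 265], [267.9, 205.6]), ([231, 217, 18, 18, 222], [239.0, 226.4]), ([203, 243, 20, 22, 322], [211.9, 254.3])]
(array([0.4937493 , 0.13543598, 0.03296998]), [np.float64(0.0013551380138567936), np.float64(0.0013551380138567377)]) [0.49030365 0.13216289 0.03      ] [0.49572631 0.13439076 0.03      ]
(array([0.50234939, 0.2355608 , 0.02469013]), [np.float64(0.0009646372618616516), np.float64(0.0009646372618616199)]) [0.50611282 0.23684599 0.03      ] [0.49783108 0.24104208 0.03      ]
(array([0.47738147, 0.34832483, 0.03073205]), [np.float64(0.0014633249486621343), np.float64(0.0014633249486622132)]) [0.4775614  0.34959104 0.03      ] [0.47812874 0.34617261 0.03      ]
(array([ 0.58020213, -0.18580956,  0.08583525]), [np.float64(0.001110982359426985), np.float64(0.0011109823594269543)])
```

View pics/c1.png

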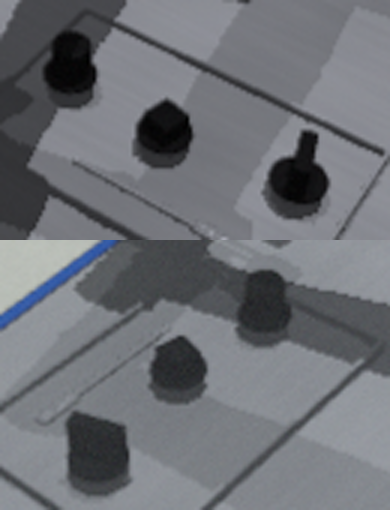

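The crop confirms it: the wing-bar plug is the one at about (0.477, 0.348), and the other two have round and square heads. I'll move the wrist camera over it for two views.

Careful with the scale: shifts go in shares of 750 mm and turns go in shares of 2 pi rad. That gives: -370 mm / 750 = -0.4933, -333 mm / 750 = -0.444.

Emit:
step_arm(commands=[-0.0493, 0.0173, 0, 0, 0, 0, -0.0987, 0.0347, 0, 0, 0, 0, -0.148, 0.052, 0, 0, 0, 0, -0.1973, 0.0693, 0, 0, 0, 0, -0.2467, 0.0867, 0, 0, 0, 0, -0.296, 0.104, 0, 0, 0, 0, -0.3453, 0.1213, 0, 0, 0, 0, -0.3947, 0.1387, 0, 0, 0, 0, -0.444, 0.156, 0, 0, 0, 0, -0.4933, 0.1733, 0, 0, 0, 0, -0.4933, 0.1733, 0, 0, 0, 0, -0.4933, 0.1733, 0, 0, 0, 0, -0.4933, 0.1733, 0, 0, 0, 0])

```text
t: 1.45
ee_pos: [0.4951, 0.3693, 0.2223]
tool_rot: [-0.707, 0.707, -0.0, -0.0]
wrist_force: [-0.2, 0.3, -0.3]
width: 0.087
grip_force: 0.0
```

Run:
```python
from h import *
print(ctrl.get_obs()['joint_pos'].round(3),ctrl.get_obs()['ee_pos'],ctrl.get_obs()['t']);im,m=snap('wrist','w1'); print(proj(m,(.477,.348,.055)))
```

```text
[ 0.903  0.373 -0.011  0.    -1.188 -0.903] [0.49506837 0.36926112 0.22229225] 1.45
[271.157065   162.81481759]
```

Converted, 70 mm / 750 = 0.0933, -50 mm / 750 = -0.0667.

Emit:
step_arm(commands=[-0.0333, 0.0467, 0, 0, 0, 0, -0.0667, 0.0933, 0, 0, 0, 0, -0.0667, 0.0933, 0, 0, 0, 0, -0.0667, 0.0933, 0, 0, 0, 0, -0.0667, 0.0933, 0, 0, 0, 0])

```text
t: 2.0
ee_pos: [0.4258, 0.4191, 0.2227]
tool_rot: [-0.707, 0.708, -0.0, 0.0]
wrist_force: [0.9, 0.3, -0.1]
width: 0.0873
grip_force: 0.0
```

Run:
```python
from h import *
print(ctrl.get_obs()['joint_pos'].round(3),ctrl.get_obs()['ee_pos'],ctrl.get_obs()['t']);im,m=snap('wrist','w2'); print(proj(m,(.477,.348,.055)))
a,_=load('w1')
cv2.imwrite('pics/c2.png',np.vstack([a[20:300],im[20:300]]))
```

```text
[ 1.048  0.338 -0.063  0.    -1.17  -1.05 ] [0.42578966 0.41911136 0.2227193 ] 2.0
[211.96332667 120.21392223]
```

View pics/c2.png

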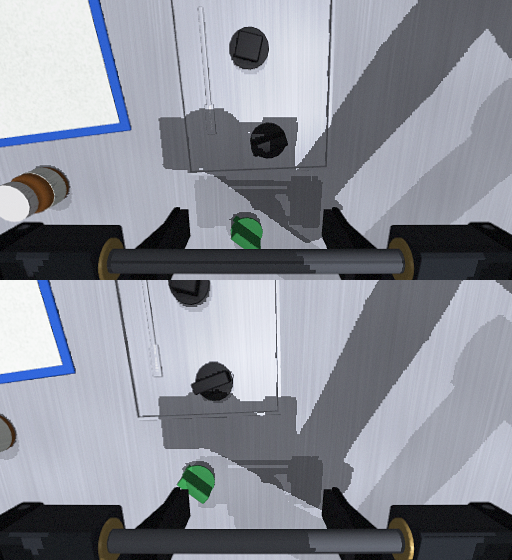

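Two wrist views: in w1 the wing plug is at about (268,160) and in w2 at about (213,122), with its bar tilted. The green decoy is nearby at (246,251) and (197,223). I need a contrast-stretched zoom of the plug.

Run:
```python
from h import *
o=[]
for f,(u,v) in (('w1',(268,160)),('w2',(213,122))):
    im,m=load(f); c=im[v-28:v+28,u-32:u+32].astype(float)
    c=np.clip(c*4,0,255).astype(np.uint8); o.append(cv2.resize(c,None,fx=6,fy=6,interpolation=0))
cv2.imwrite('pics/c3.png',np.hstack(o))
```

```text
(no output)
```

View pics/c3.png

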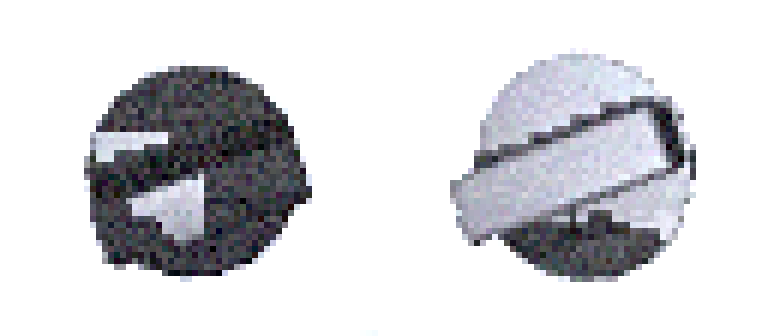

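Run:
```python
from h import *
_,m1=load('w1');_,m2=load('w2')
p1=[(251,164.5),(254.7,176.2),(287.5,164.8),(283.5,153.7)]
p2=[(192,124.5),(196.2,134.5),(228.3,122.7),(224.5,112)]
for p,q in zip(p1,p2): print(tri([(m1,*p),(m2,*q)]))
c1=np.mean(p1,0);c2=np.mean(p2,0);print('ctr',tri([(m1,*c1),(m2,*c2)]))
for m,p in((m1,p1),(m2,p2)):
    P=np.array([onz(m,*x,.059) for x in p]);print(P.round(4).tolist(),P.mean(0));d=(P[0]+P[1]-P[2]-P[3])/2
    print('len',np.linalg.norm(d),'ang',np.degrees(np.arctan2(d[1],d[0])),'w',np.linalg.norm(P[0]-P[1]),np.linalg.norm(P[2]-P[3]))
# collar centre, from black mask bottom arc / whole: 
for f,m,(u,v) in (('w1',m1,(268,160)),('w2',m2,(213,122))):
    im,_=load(f); z=(im.max(2)<75).astype(np.uint8); n,l,s,c=cv2.connectedComponentsWithStats(z); i=l[v-28:v+28,u-32:u+32]; i=np.bincount(i[i>0]).argmax(); print(s[i],c[i],onz(m,*c[i],.03))
```

```text
(array([0.50200233, 0.35252501, 0.04600056]), [np.float64(0.000843273244312651), np.float64(0.0008432732443128331)])
(array([0.49673829, 0.36451062, 0.05410659]), [np.float64(0.0003364824700516032), np.float64(0.00033648247005153533)])
(array([0.45769023, 0.35037348, 0.05731481]), [np.float64(0.0004544145646688945), np.float64(0.0004544145646686575)])
(array([0.46229594, 0.33840188, 0.04991495]), [np.float64(0.000734903968449523), np.float64(0.000734903968449664)])
ctr (array([0.47944006, 0.35142387, 0.05177106]), [np.float64(0.0004188455957551783), np.float64(0.0004188455957550854)])
[[0.5013, 0.3492, 0.059], [0.4969, 0.3636, 0.059], [0.4576, 0.3497, 0.059], [0.4628, 0.3363, 0.059]] [0.47966163 0.34971208 0.059     ]
len 0.04113979037997763 ang 19.034178703908918 w 0.015026976557108981 0.014277190456026208
[[0.4996, 0.3525, 0.059], [0.4955, 0.3638, 0.059], [0.4578, 0.3507, 0.059], [0.4617, 0.3389, 0.059]] [0.47864413 0.35146057 0.059     ]
len 0.04007095877849261 ang 19.49937941419068 w 0.012014929473716756 0.012419108699284897
[ 250  142   38   37 1065] [267.71830986 160.29765258] [0.48009804 0.34949472 0.03      ]
[ 192  102   41   39 1171] [212.99060632 121.83859949] [0.47967249 0.35098954 0.03      ]
```

The plug is at (0.479, 0.3505) with its top at about z 0.055, which fits the expected 0.059, and its bar lies at about 19°. I'll turn the tool ccw by 109°, which leaves wrist range for the clockwise turn later.

Converted, 100 mm / 750 = 0.1333, 68.6 mm / 750 = 0.0915, -1.906 rad / 6.2832 = -0.3033.

Emit:
step_arm(commands=[0.0071, -0.0055, 0.0103, 0, 0, -0.0233, 0.0141, -0.0109, 0.0205, 0, 0, -0.0467, 0.0212, -0.0164, 0.0308, 0, 0, -0.07, 0.0281, -0.0219, 0.0411, 0, 0, -0.0933, 0.0352, -0.0273, 0.0513, 0, 0, -0.1167, 0.0423, -0.0328, 0.0616, 0, 0, -0.14, 0.0493, -0.0383, 0.0719, 0, 0, -0.1633, 0.0564, -0.0437, 0.0821, 0, 0, -0.1867, 0.0635, -0.0492, 0.0924, 0, 0, -0.21, 0.0704, -0.0547, 0.1027, 0, 0, -0.2333, 0.0773, -0.06, 0.1129, 0, 0, -0.2567, 0.0844, -0.0653, 0.1232, 0, 0, -0.28, 0.0915, -0.0709, 0.1333, 0, 0, -0.3033, 0.0915, -0.0709, 0.1333, 0, 0, -0.3033, 0.0915, -0.0709, 0.1333, 0, 0, -0.3033, 0.0915, -0.0709, 0.1333, 0, 0, -0.3033], hand=50)

```text
t: 3.65
ee_pos: [0.4787, 0.3515, 0.1231]
tool_rot: [0.986, 0.166, 0.0, -0.0]
wrist_force: [-0.1, -0.3, 0.6]
width: 0.05
grip_force: 0.0
```

```bash
cat >> h.py <<'E'
def st():
    from scipy.spatial.transform import Rotation as R
    o=ctrl.get_obs(); M=R.from_quat(o['tool_rot']).as_matrix()
    print('t',o['t'],'p',o['ee_pos'].round(4),'j',o['joint_pos'].round(3),'toolx',np.degrees(np.arctan2(M[1,0],M[0,0])).round(2),'z',M[:,2].round(4),'F',o['wrist_force'].round(1),'T',o['ft_torque'].round(2),'w',o['width'].round(4),o['grip_force'].round(1))
    return o,M
E
python3 - <<'E'
from h import *
o,M=st(); d=np.array([.479,.3505,.027])-o['ee_pos']; print(M.T@d*1000)
E
```

```text
Traceback (most recent call last):
  File "h.py", line 25, in st
    print('t',o['t'],'p',o['ee_pos'].round(4),'j',o['joint_pos'].round(3),'toolx',np.degrees(np.arctan2(M[1,0],M[0,0])).round(2),'z',M[:,2].round(4),'F',o['wrist_force'].round(1),'T',o['ft_torque'].round(2),'w',o['width'].round(4),o['grip_force'].round(1))
                                                                                                                                                                                                                   ^^^^^^^^^^^^^^^^
AttributeError: 'float' object has no attribute 'round'
```

Converted, 95.5 mm / 750 = 0.1273, 93 mm / 750 = 0.124.

Emit:
step_arm(commands=[0, 0.0007, 0.0267, 0, 0, 0, 0, 0.0013, 0.0533, 0, 0, 0, 0, 0.0013, 0.0773, 0, 0, 0, 0, 0.0013, 0.0987, 0, 0, 0, 0, 0.0013, 0.1147, 0, 0, 0, 0, 0.0013, 0.124, 0, 0, 0, 0, 0.0013, 0.1273, 0, 0, 0, 0, 0.0013, 0.1273, 0, 0, 0, 0, 0.0013, 0.1273, 0, 0, 0])

```text
t: 4.55
ee_pos: [0.4789, 0.3509, 0.0278]
tool_rot: [0.986, 0.167, 0.001, -0.0]
wrist_force: [-0.3, -0.9, 0.2]
width: 0.05
grip_force: 0.0
```

```bash
sed -i "s/o\['width'\].round(4),o\['grip_force'\].round(1)/o['width'],o['grip_force']/" h.py
python3 - <<'E'
from h import *
o,M=st(); d=np.array([.479,.3505,.027])-o['ee_pos']; print(M.T@d*1000)
E
```

```text
t 4.55 p [0.4789 0.3509 0.0278] j [ 0.905  0.535 -0.299  0.    -0.735  1.001] toolx 19.21 z [ 0.0011  0.0011 -1.    ] F [-0.3 -0.9  0.2] T [-0.14  0.01 -0.03] w 0.0500044344435711 0.0
[-0.07743107  0.44108755  0.80574446]
```

Emit:
step_arm(commands=[0, 0, 0, 0, 0, 0, 0, 0, 0, 0, 0, 0, 0, 0, 0, 0, 0, 0, 0, 0, 0, 0, 0, 0, 0, 0, 0, 0, 0, 0, 0, 0, 0, 0, 0, 0, 0, 0, 0, 0, 0, 0, 0, 0, 0, 0, 0, 0], hand=0)

```text
t: 5.35
ee_pos: [0.4785, 0.3506, 0.027]
tool_rot: [0.986, 0.167, 0.0, -0.0]
wrist_force: [0.3, 0.6, 0.2]
width: 0.0141
grip_force: 30.0
```

```bash
python3 -c "
from h import *
st()"
```

```text
t 5.35 p [0.4785 0.3506 0.027 ] j [ 0.905  0.536 -0.3   -0.    -0.735  1.001] toolx 19.21 z [ 1.e-04  1.e-04 -1.e+00] F [0.3 0.6 0.2] T [ 0.01 -0.04 -0.03] w 0.014135519563188145 29.975899793207645
```

Gripped: the opening reads 14.1 mm. Next I lift, carry it toward the socket, and look from there.

Converted, 506 mm / 750 = 0.6747, -193 mm / 750 = -0.2573, 0.335 rad / 6.2832 = 0.0533.

Emit:
step_arm(commands=[0, 0, -0.04, 0, 0, 0, 0, 0, -0.0933, 0, 0, 0, 0, 0, -0.1467, 0, 0, 0, 0, 0, -0.2, 0, 0, 0, -0.0107, 0.048, -0.24, 0, 0, 0.0038, -0.0227, 0.096, -0.2573, 0, 0, 0.0076, -0.0333, 0.144, -0.2573, 0, 0, 0.0115, -0.044, 0.1933, -0.2573, 0, 0, 0.0153, -0.056, 0.2413, -0.2573, 0, 0, 0.0191, -0.0667, 0.2893, -0.2573, 0, 0, 0.0229, -0.0773, 0.3373, -0.2573, 0, 0, 0.0267, -0.0893, 0.3853, -0.2573, 0, 0, 0.0306, -0.1, 0.4333, -0.2573, 0, 0, 0.0344, -0.1107, 0.4827, -0.2573, 0, 0, 0.0382, -0.1227, 0.5307, -0.2573, 0, 0, 0.042, -0.1333, 0.5787, -0.2573, 0, 0, 0.0458, -0.144, 0.6267, -0.2573, 0, 0, 0.0497, -0.156, 0.6747, -0.2573, 0, 0, 0.0533, -0.156, 0.6747, -0.2573, 0, 0, 0.0533, -0.156, 0.6747, -0.2573, 0, 0, 0.0533])

```text
t: 7.35
ee_pos: [0.5337, -0.1665, 0.2191]
tool_rot: [1.0, -0.001, -0.001, -0.0]
wrist_force: [0.3, 0.6, -1.2]
width: 0.0137
grip_force: 30.0
```

```bash
python3 -c "
from h import *
st();snap('wrist','s1')"
```

```text
t 7.35 p [ 0.5337 -0.1665  0.2191] j [-1.300e-02  2.770e-01 -1.600e-01 -1.000e-03 -1.136e+00  1.582e+00] toolx -0.11 z [-2.e-03  7.e-04 -1.e+00] F [ 0.3  0.6 -1.2] T [-0.04  0.08  0.04] w 0.013723985960892813 29.976010001264513
```

Converted, 50 mm / 750 = 0.0667, -40 mm / 750 = -0.0533.

Emit:
step_arm(commands=[-0.0267, 0.0333, 0, 0, 0, 0, -0.0533, 0.0667, 0, 0, 0, 0, -0.0533, 0.0667, 0, 0, 0, 0, -0.0533, 0.0667, 0, 0, 0, 0, -0.0533, 0.0667, 0, 0, 0, 0])

```text
t: 7.9
ee_pos: [0.495, -0.2148, 0.2202]
tool_rot: [1.0, 0.001, 0.0, -0.0]
wrist_force: [-0.1, 0.2, -1.9]
width: 0.0139
grip_force: 30.0
```

```bash
python3 -c "
from h import *
st();b,m=snap('wrist','s2');a,_=load('s1')
cv2.imwrite('pics/c4.png',np.vstack([a[20:300],b[20:300]]))"
```

```text
t 7.9 p [ 0.495  -0.2148  0.2202] j [-0.109  0.241 -0.206 -0.    -1.123  1.682] toolx 0.1 z [ 6.e-04  1.e-04 -1.e+00] F [-0.1  0.2 -1.9] T [-0.1   0.02  0.  ] w 0.0139463934234873 29.976005021017045
```

View pics/c4.png

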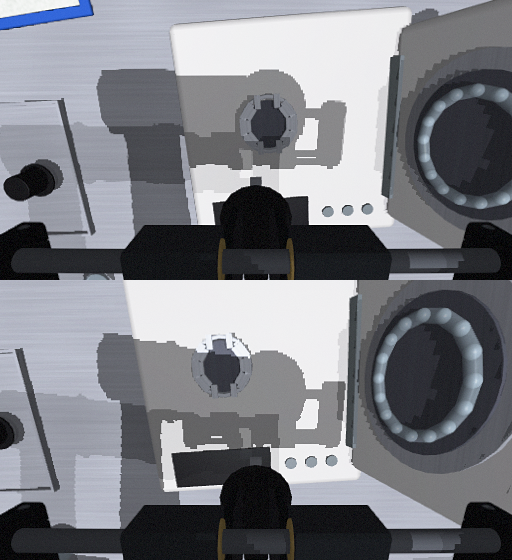

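The socket is at about (269,142) in s1 and (221,107) in s2, with notches at the top and bottom of the ring. I'll zoom in to measure it.

Run:
```python
from h import *
o=[]
for f,(u,v) in (('s1',(269,142)),('s2',(221,107))):
    im,m=load(f); c=im[v-36:v+36,u-36:u+36]
    o.append(cv2.resize(np.clip(c*1.5,0,255).astype(np.uint8),None,fx=5.5,fy=5.5,interpolation=cv2.INTER_CUBIC))
    g=im.max(2); z=np.zeros_like(g); z[v-30:v+30,u-30:u+30]=(g<85)[v-30:v+30,u-30:u+30]
    n,l,s,ce=cv2.connectedComponentsWithStats(z); print([(s[i].tolist(),ce[i].round(1).tolist()) for i in range(1,n) if s[i][4]>30])
cv2.imwrite('pics/c5.png',np.hstack(o))
```

```text
[([251, 120, 35, 49, 1173], [268.1, 143.9])]
[([204, 91, 36, 43, 1052], [221.4, 110.2])]
```

View pics/c5.png

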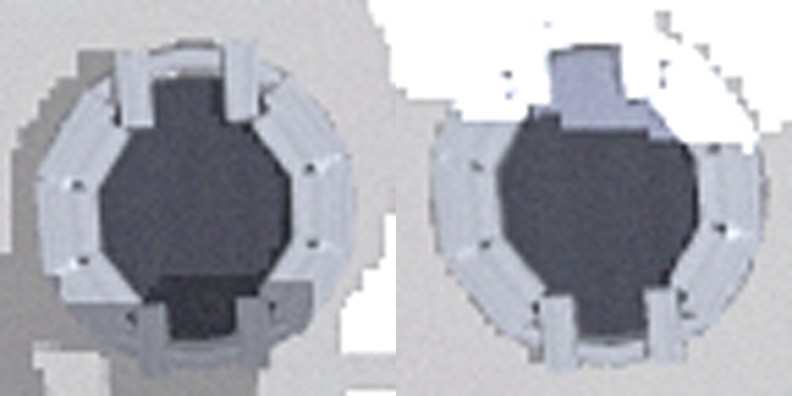

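Run:
```python
from h import *
_,m1=load('s1');_,m2=load('s2')
f1=lambda p:(269-36+(p[0]+.0)/5.5,142-36+p[1]/5.5)
f2=lambda p:(221-36+(p[0]-396)/5.5,107-36+p[1]/5.5)
b1=[(137,303),(163,303),(140,368),(168,368),(240,297),(270,297),(242,365),(270,362)]
b2=[(543,297),(572,297),(546,368),(576,368),(646,290),(676,290),(652,362),(684,360)]
T=np.array([tri([(m1,*f1(p)),(m2,*f2(q))])[0] for p,q in zip(b1,b2)]);print(T.round(4),T.mean(0))
P=lambda m,f,p:onz(m,*f(p),.09)[:2]
def axis(m,f,tl,tr,bl,br):
    t=(P(m,f,tl)+P(m,f,tr))/2;b=(P(m,f,bl)+P(m,f,br))/2;d=t-b
    print('mid',(t+b)/2,'ang',np.degrees(np.arctan2(d[1],d[0])),'len',np.hypot(*d),'notch',np.hypot(*(P(m,f,tl)-P(m,f,tr))),np.hypot(*(P(m,f,bl)-P(m,f,br))))
axis(m1,f1,(155,123),(228,118),(163,303),(240,297))
axis(m1,f1,(147,50),(222,42),(168,368),(242,365))
axis(m2,f2,(550,40),(622,38),(576,368),(652,362))
# ring opening flats left/right, ring outer left/right
for m,f,l,r in((m1,f1,(100,205),(292,205)),(m1,f1,(37,205),(355,205)),(m2,f2,(499,215),(698,205)),(m2,f2,(433,210),(766,200))):
    print(P(m,f,l),P(m,f,r),(P(m,f,l)+P(m,f,r))/2)
```

```text
[[ 0.5629 -0.1695  0.0848]
 [ 0.5627 -0.1747  0.0833]
 [ 0.55   -0.1699  0.0866]
 [ 0.5499 -0.1755  0.0858]
 [ 0.5645 -0.1895  0.0875]
 [ 0.5645 -0.1952  0.0883]
 [ 0.551  -0.1902  0.0876]
 [ 0.551  -0.1961  0.0847]] [ 0.55707352 -0.18256102  0.08609965]
mid [ 0.58157149 -0.18092063] ang 3.847620183427798 len 0.033960279175446854 notch 0.013666945317388463 0.014935290075090285
mid [ 0.58168984 -0.18063246] ang 4.309676108758492 len 0.06062695905091436 notch 0.013884101923622202 0.014521387996920442
mid [ 0.5792022  -0.18143231] ang 3.167593335100435 len 0.05751077109455535 notch 0.012895089225291657 0.01450443527846381
[ 0.5829016  -0.16255599] [ 0.58281163 -0.19904007] [ 0.58285661 -0.18079803]
[ 0.58293799 -0.15058163] [ 0.58278897 -0.21101564] [ 0.58286348 -0.18079863]
[ 0.57776264 -0.16266334] [ 0.57950179 -0.19942522] [ 0.57863222 -0.18104428]
[ 0.57866619 -0.1505186 ] [ 0.58038456 -0.21194412] [ 0.57952537 -0.18123136]
```

Socket centre is (0.581, -0.181) with its notch axis at about +4°; the triangulated rim height of 0.086 and the 36.5 mm opening both match the text. I'll go above it and turn to 4°.

Converted, 95 mm / 750 = 0.1267, 92 mm / 750 = 0.1227, -0.068 rad / 6.2832 = -0.0108.

Emit:
step_arm(commands=[0.0333, -0.0133, 0, 0, 0, -0.0032, 0.0733, -0.028, 0.0133, 0, 0, -0.008, 0.1147, -0.0453, 0.04, 0, 0, -0.0108, 0.1147, -0.0453, 0.0733, 0, 0, -0.0108, 0.1147, -0.0453, 0.104, 0, 0, -0.0108, 0.1147, -0.0453, 0.1227, 0, 0, -0.0108, 0.1147, -0.0453, 0.1267, 0, 0, -0.0108, 0.1147, -0.0453, 0.1267, 0, 0, -0.0108, 0.1147, -0.0453, 0.1267, 0, 0, -0.0108, 0.1147, -0.0453, 0.1267, 0, 0, -0.0108])

```text
t: 8.95
ee_pos: [0.5813, -0.1818, 0.1263]
tool_rot: [0.999, 0.034, 0.001, 0.0]
wrist_force: [-0.1, 0.1, -1.9]
width: 0.0139
grip_force: 30.0
```

Run:
```python
from h import *
st()
a,ma=snap('scene','a3');b,mb=snap('side','b3')
o=[]
for im,m in((a,ma),(b,mb)):
    u,v=proj(m,(.581,-.181,.1)).astype(int);print(u,v); c=im[max(v-45,0):v+35,max(u-50,0):u+50]
    o.append(cv2.resize(np.clip(c*1.6,0,255).astype(np.uint8),(400,320),interpolation=cv2.INTER_CUBIC))
cv2.imwrite('pics/c6.png',np.hstack(o))
```

```text
t 8.95 p [ 0.5813 -0.1818  0.1263] j [-0.038  0.438 -0.165  0.    -0.965  1.677] toolx 3.92 z [ 2.5e-03 -3.0e-04 -1.0e+00] F [-0.1  0.1 -1.9] T [-0.09  0.07 -0.01] w 0.013909856181496994 29.97590347426012
152 149
313 130
```

View pics/c6.png

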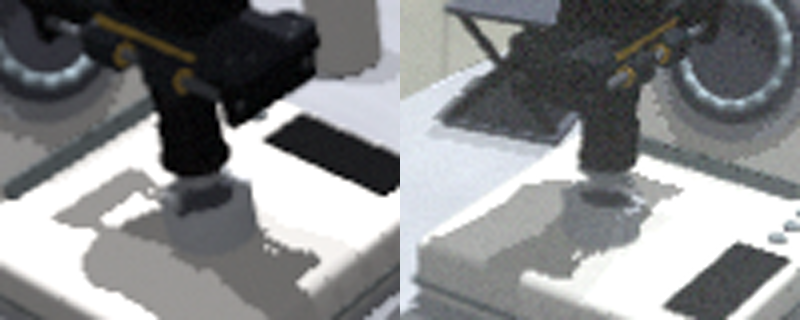

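Run:
```python
from h import *
for n,x0 in(('a3',152-50),('b3',313-50)):
    im,m=load(n)
    y0={'a3':149,'b3':130}[n]-45
    for p in((.5813,-.1818,.1263-.023+.019),(.581,-.181,.09)):
        q=proj(m,p); print(n,p,((q-[x0,y0])*4).round(1))
```

```text
a3 (0.5813, -0.1818, 0.1223) [197.  153.9]
a3 (0.581, -0.181, 0.09) [206.1 192.8]
b3 (0.5813, -0.1818, 0.1223) [203.  156.2]
b3 (0.581, -0.181, 0.09) [199.3 194.3]
```

The overlay agrees with the expected positions within reading error. Now a cautious descent to just inside the lip.

Converted, 17 mm / 750 = 0.0227, 14 mm / 750 = 0.0187.

Emit:
step_arm(commands=[0, -0.0007, 0.0067, 0, 0, 0, 0, -0.0007, 0.0133, 0, 0, 0, 0, -0.0007, 0.0187, 0, 0, 0, 0, -0.0007, 0.0227, 0, 0, 0, 0, -0.0007, 0.0227, 0, 0, 0, 0, -0.0007, 0.0227, 0, 0, 0])

```text
t: 9.65
ee_pos: [0.5805, -0.1814, 0.108]
tool_rot: [0.999, 0.034, -0.0, 0.0]
wrist_force: [0.3, -0.2, -2.3]
width: 0.0133
grip_force: 30.0
```

```bash
python3 -c "
from h import *
st()"
```

```text
t 9.65 p [ 0.5805 -0.1814  0.108 ] j [-0.037  0.457 -0.186  0.    -0.927  1.676] toolx 3.91 z [-2.e-04 -1.e-04 -1.e+00] F [ 0.3 -0.2 -2.3] T [-0.13  0.01 -0.01] w 0.013275907524134946 29.975908894557506
```

The foot and lugs are through the lip without contact. Pressing down now.

Converted, 10 mm / 750 = 0.0133, 8 mm / 750 = 0.0107.

Emit:
step_arm(commands=[0, 0, 0.0027, 0, 0, 0, 0, 0, 0.0053, 0, 0, 0, 0, 0, 0.008, 0, 0, 0, 0, 0, 0.0107, 0, 0, 0, 0, 0, 0.0133, 0, 0, 0, 0, 0, 0.0133, 0, 0, 0, 0, 0, 0.0133, 0, 0, 0])

```text
t: 10.35
ee_pos: [0.5809, -0.1814, 0.0994]
tool_rot: [0.999, 0.034, 0.001, 0.0]
wrist_force: [-2.5, 0.5, 6.8]
width: 0.0141
grip_force: 30.0
```

```bash
python3 -c "
from h import *
st()"
```

```text
t 10.35 p [ 0.5809 -0.1814  0.0994] j [-3.700e-02  4.660e-01 -1.960e-01  1.000e-03 -9.070e-01  1.676e+00] toolx 3.94 z [ 1.3e-03 -6.0e-04 -1.0e+00] F [-2.5  0.5  6.8] T [ 0.35  0.82 -0.04] w 0.014098297654384091 29.97521804762073
```

Converted, 4.5 mm / 750 = 0.006, 3 mm / 750 = 0.004.

Emit:
step_arm(commands=[0, 0, 0.002, 0, 0, 0, 0, 0, 0.004, 0, 0, 0, 0, 0, 0.006, 0, 0, 0, 0, 0, 0.006, 0, 0, 0, 0, 0, 0.006, 0, 0, 0])

```text
t: 10.85
ee_pos: [0.5809, -0.1815, 0.0968]
tool_rot: [0.999, 0.035, 0.001, 0.001]
wrist_force: [-4.0, 3.0, 16.0]
width: 0.0138
grip_force: 30.0
```

```bash
python3 -c "
from h import *
st()"
```

```text
t 10.85 p [ 0.5809 -0.1815  0.0968] j [-3.700e-02  4.690e-01 -1.990e-01  1.000e-03 -9.010e-01  1.676e+00] toolx 3.98 z [ 0.0019 -0.0012 -1.    ] F [-4.  3. 16.] T [ 0.86  1.67 -0.02] w 0.013780183603387886 29.976130285067484
```

Pressed to the stop (force is up sharply and TCP is at 0.097). Now I turn it clockwise.

Converted, 1.37 rad / 6.2832 = 0.218.

Emit:
step_arm(commands=[0, 0, 0, 0, 0, 0.0127, 0, 0, 0, 0, 0, 0.0271, 0, 0, 0, 0, 0, 0.0414, 0, 0, 0, 0, 0, 0.0557, 0, 0, 0, 0, 0, 0.07, 0, 0, 0, 0, 0, 0.0844, 0, 0, 0, 0, 0, 0.0987, 0, 0, 0, 0, 0, 0.113, 0, 0, 0, 0, 0, 0.1273, 0, 0, 0, 0, 0, 0.1416, 0, 0, 0, 0, 0, 0.156, 0, 0, 0, 0, 0, 0.1703, 0, 0, 0, 0, 0, 0.1846, 0, 0, 0, 0, 0, 0.1989, 0, 0, 0, 0, 0, 0.2101, 0, 0, 0, 0, 0, 0.218, 0, 0, 0, 0, 0, 0.218, 0, 0, 0, 0, 0, 0.218])

```text
t: 12.65
ee_pos: [0.5803, -0.1816, 0.0968]
tool_rot: [0.796, -0.605, 0.001, 0.0]
wrist_force: [-5.9, 2.8, 15.8]
width: 0.0137
grip_force: 30.0
```

```bash
python3 -c "
from h import *
st()"
```

```text
t 12.65 p [ 0.5803 -0.1816  0.0968] j [-0.037  0.469 -0.2    0.002 -0.902  0.306] toolx -74.5 z [ 4.0e-04 -1.3e-03 -1.0e+00] F [-5.9  2.8 15.8] T [0.83 1.98 0.12] w 0.013727352558103421 30.000514634884894
```

Converted, 0.08 rad / 6.2832 = 0.0127.

Emit:
step_arm(commands=[0, 0, 0, 0, 0, 0.0048, 0, 0, 0, 0, 0, 0.0095, 0, 0, 0, 0, 0, 0.0127, 0, 0, 0, 0, 0, 0.0127, 0, 0, 0, 0, 0, 0.0127])

```text
t: 13.15
ee_pos: [0.581, -0.1816, 0.0968]
tool_rot: [0.772, -0.636, 0.001, -0.0]
wrist_force: [-5.0, 3.0, 14.1]
width: 0.0136
grip_force: 30.1
```

```bash
python3 -c "
from h import *
st()"
```

```text
t 13.15 p [ 0.581  -0.1816  0.0968] j [-0.037  0.469 -0.199  0.002 -0.9    0.227] toolx -79.02 z [ 0.002  -0.0016 -1.    ] F [-5.   3.  14.1] T [0.8  1.5  0.39] w 0.013620146348095406 30.052613988518715
```

Converted, 1.5 mm / 750 = 0.002, 1 mm / 750 = 0.0013, 0.04 rad / 6.2832 = 0.0064.

Emit:
step_arm(commands=[0, 0, 0.0013, 0, 0, 0.0032, 0, 0, 0.002, 0, 0, 0.0064, 0, 0, 0.002, 0, 0, 0.0064, 0, 0, 0.002, 0, 0, 0.0064, 0, 0, 0.002, 0, 0, 0.0064])

```text
t: 13.65
ee_pos: [0.5812, -0.1816, 0.0967]
tool_rot: [0.759, -0.651, 0.002, 0.0]
wrist_force: [-7.4, 4.0, 19.9]
width: 0.0141
grip_force: 30.4
```

```bash
python3 -c "
from h import *
st()"
```

```text
t 13.65 p [ 0.5812 -0.1816  0.0967] j [-0.036  0.469 -0.2    0.003 -0.899  0.188] toolx -81.21 z [ 0.0024 -0.0023 -1.    ] F [-7.4  4.  19.9] T [1.14 2.19 0.6 ] w 0.014058625639389023 30.374291916377842
```

The torque rises steeply (0.12 → 0.39 → 0.60 N·m) and z stays stiff, so both stops are reached. One visual check, then I hand it in.

Run:
```python
from h import *
o=[]
for n in('scene','side'):
    im,m=snap(n,'f'+n);u,v=proj(m,(.581,-.181,.1)).astype(int);c=im[v-40:v+40,u-50:u+50]
    o.append(cv2.resize(np.clip(c*1.6,0,255).astype(np.uint8),(400,320),interpolation=cv2.INTER_CUBIC))
cv2.imwrite('pics/c7.png',np.hstack(o)); st()
```

```text
t 13.75 p [ 0.5812 -0.1816  0.0967] j [-0.036  0.469 -0.2    0.003 -0.899  0.188] toolx -81.21 z [ 0.0025 -0.0023 -1.    ] F [-6.5  3.5 20.3] T [1.14 2.15 0.57] w 0.013869523587274632 30.374121107161045
```

View pics/c7.png

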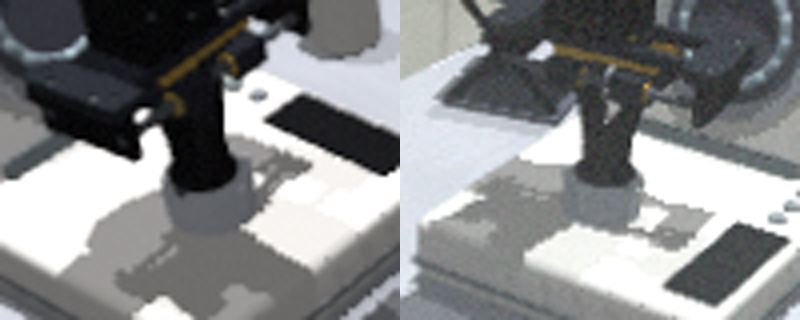

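Both views show the collar flush on the rim, at about (200,185) on the left and (603,175) on the right, with the plug still gripped and turned. Forces are steady, so I'm handing it in.

```bash
python3 -c "
from bench import ctrl
print(ctrl.close_job())"
```

```text
the job is handed in; nothing more can be done
None
```

The wing-bar plug is in the bayonet socket, pressed to its stop and turned clockwise to its stop, still gripped when I handed in at about 13.8 s; the round and square plugs were not touched, and no verdict was returned.

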